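# Set the sampling turret to the cross and press start

## Task

On the sampling station, gently push the turret's protruding tab round with the fingertips until it points at the middle of the label disc with the cross. Then press the round button on the station's rear housing fully down and let it go. Do not grip or lift anything, and leave the vials and the other loose things where they stand.

Things in the scene. Friction and masses are not known exactly. Their poses are not given: they have to be found in the camera images.
- tab_tip (a point): top of the outer end of the turret's tab, a black upright bar with a white line along its top, sticking out radially from the hub: 12 mm thick, from 55 to 105 mm from the axis, underside 40 mm and top 75 mm above the bench. Beneath it the station's base is at 30 mm (label discs 35 mm). Turns with the turret: -x points outward along the tab, y across it, z up.
- turret_axle (a point): point on the turret's vertical axis, 66 mm above the bench. The turret is a flat aluminium hub, 110 mm across, its top 58 mm above the bench (its centre cap 66 mm). Frame as for the tab tip.
- turret (a joint): angle of the turret, rad: 0 with the tab pointing to the middle of the station's front edge (towards the robot), growing counter-clockwise seen from above. It starts within 0.2 of 0 and has end stops at -1.75 and +1.75. No spring and no click stops: friction holds it where it is left. Pushing the end of the tab takes about 2 to 3 N.
- station: fixed sampling station: a grey base, 280 x 300 mm and 30 mm high (from 150 mm in front of to 130 mm behind the turret's axis), with a pale housing along its rear edge, 60 mm deep, 300 mm wide, its top 60 mm above the bench. Origin on the bench under the turret's axis; -x to the front (the robot, give or take its yaw), y along its width, z up.
- start_top (a point): middle of the top of the round grey push button in its black collar on the middle of the rear housing, 100 mm behind the turret's axis: 32 mm across, pressed straight down, travel 6 mm, about 5 N at the bottom; it springs back.
- start (a joint): how far the button is pressed, m: 0 up, 0.006 fully down.
- label_cross: fixed white disc, 36 mm across, 3 mm thick, on the station's base beyond the end of the tab, with a raised black cross (28 mm) on it. Origin at the centre of its underside, 126 mm from the turret's axis, 30 mm above the bench; its yaw means nothing. The four discs lie at turret angles of -1.40, -0.61, +0.61 and +1.40 rad; which lies where changes.
- label_bar: label disc like the cross one, but with: single straight bar 28 x 9 mm.
- label_dot: label disc like the cross one, but with: solid round dot 14 mm across.
- label_ring: label disc like the cross one, but with: open ring 28 mm across.
- vial_left: amber vial with white cap, 22 mm across, 34 mm high, standing on the rear housing about 110 mm to the left (+y of the station) of the button. Loose; leave alone. Origin at the centre of its underside.
- vial_right: the same vial, about 110 mm to the right of the button. Loose; leave alone. Origin at the centre of its underside.
- jar: screw-cap jar, 52 mm across, 60 mm high, left of the station. Loose; leave alone. Origin at the centre of its underside.
- beaker: open glass beaker, 68 mm across, 75 mm high, behind the station. Loose; leave alone. Origin at the centre of its underside.
- dish: flat round covered dish, 80 mm across, 14 mm high, behind the station. Loose; leave alone. Origin at the centre of its underside.
- filter_box: cardboard box 70 x 50 x 35 mm, right of the station. Loose; leave alone. Origin at the centre of its underside.
- timer: flat white timer 60 x 60 x 22 mm, right of the station. Loose; leave alone. Origin at the centre of its underside.

How it is judged (in metres and radians):
On the way, in this order (a step that is already met when the one before it is completed fails the run):
1. the tab points at the cross and the turret is still (y of label_cross in the frame of tab_tip between -0.01 and 0.01 m and x of label_cross in the frame of tab_tip below 0 m and velocity of joint turret between -0.05 and 0.05 rad/s), for 0.2 s.
2. the button is pressed down (y of label_cross in the frame of tab_tip between -0.01 and 0.01 m and x of label_cross in the frame of tab_tip below 0 m and value of joint start above 0.004 m), for 0.02 s.
3. the button is let go (value of joint start below 0.002 m), for 0.1 s.
At the end, for the whole second after the job is handed in: The tab's centre line passes within 10 mm of the centre of the cross disc, the turret is at rest, the button has been pressed (at least 4 of its 6 mm) after that and is up again, and every loose thing stands within 15 mm of its start (all of step 1 and value of joint start below 0.002 m and distance of each of vial_left, vial_right, jar, beaker, dish, filter_box, timer from where it was at the start of the episode below 0.015 m and angle between each of vial_left, vial_right, jar, beaker, dish, filter_box, timer's own z axis and vertical below 0.5 rad); the robot touches nothing.
It fails at once if the button is pressed while the tab does not point at the cross (value of joint start above 0.003 m and not (y of label_cross in the frame of tab_tip between -0.01 and 0.01 m and x of label_cross in the frame of tab_tip below 0 m)).
It fails at once if the turret is gripped or shoved with more than 20 N (contact force between the fingers and turret above 20 N).
It fails at once if a loose thing is lifted, carried or pushed more than 15 mm from its place (distance of any of vial_left, vial_right, jar, beaker, dish, filter_box, timer from where it was at the start of the episode above 0.015 m).
It fails at once if a loose thing is tipped (angle between any of vial_left, vial_right, jar, beaker, dish, filter_box, timer's own z axis and vertical above 0.5 rad).
It also fails if it takes over 40 s, if anything falls off the work surface, if the arm or the gripper's body presses on something with over 40 N, if the wrist force passes 120 N, or if a joint passes its speed limit or range.

## Robot

A 6-joint arm with a two-finger parallel gripper is mounted at the origin on the work surface. World frame = base frame: x ahead of the robot, y to its left, z up, the work surface at z = 0. Lengths are in mm, angles in rad, forces in N, time in s.
With the tool pointing down it reaches from about 300 to 775 mm from the base axis. Payload 14.6 kg.
Tool frame: the origin (TCP) lies between the finger pads; the fingertips stand manip.finger_overhang ahead of it and the grasp point (between the pads) lies 2 mm behind it (manip.finger_overhang is the distance from the TCP to the fingertips, in mm); z points along the fingers, y is the direction in which the jaws open and shut (so a half turn about z gives the same grasp; the last joint's range is limited). The gripper opens to 94 mm and grips with 3 to 60 N. Pads are 16 mm wide; open, the fingers measure 119 mm over their backs; the gripper's body (75 mm by 177 mm) begins 78 mm behind the grasp point.
Start: joints at [1.254, 0.3, 1.521, -0, 1.321, -0.067], TCP at [135.963, 532.92, 222.446] pointing down, gripper open.
Joint ranges: [-3.03, 3.03], [-0.79, 2.21], [0.23, 2.52], [-1.04, 4.18], [0, 3.07], [-2.55, 2.55]. Speed limits (rad/s): [2.22, 2.22, 2.57, 3.14, 3.14, 3.14].

## Interface

Orientations are given as [roll, pitch, yaw] about the fixed x, y, z axes, in that order (R = Rz(yaw) Ry(pitch) Rx(roll)).
In Python, from cell import manip gives the robot as it stands.
- The arm moves only by the tool drive_tool, never from a script. Its argument "steps" is a list of rows, each an object with "delta_pos": the shift along the world's x, y, z in mm, a list of three; "yaw": the turn about the world's z in rad; "hand": the finger opening in mm, from 0 to 94. A call has 1 to 5 rows; each row shifts and turns the commanded pose from where the row before left it; what a row does not reach is not made up. A row lasts 1/12 s, in which the tool goes at most 41.7 mm and 7.16 degrees, less where a joint would pass 70% of its speed; a pose out of reach is approached as far as the arm can. A call is refused whole if a number of a shift passes 41.7 or a number of a turn 0.125, either way. A call with a gripper value outside its range is refused whole. The fingers move at their own pace and stop on an object; "squeeze" is the grip in N (left out, the last holds). Time passes only in rows, so rows that do not move let the fingers close. It gives the time, the measured TCP pose, the force and the opening at its end, in the units of the state.
- manip.read_state(): the state, without advancing time (a new reading comes with each control period).
- manip.camera(name): name is "scene" or "top" or "wrist"; returns a dict with "frame" (420x560x3 uint8, red, green, blue), "range_z" (420x560 float32, mm along the optical axis (not along the pixel's ray), 0 where there is no reading), "intrinsics" (3x3 intrinsics, pixels), "position" and "attitude" of the camera in the world. Camera axes: x right, y down, z forward; pixel columns grow to the right and rows downward; lengths in mm; the calibration is good to about 2 mm. A picture is of the moment at which its call begins.
- manip.sign_off(): hands the job in, once; it reports no verdict.
The state is a dict: "clock": time; "joints": joint angles; "qd": joint speeds; "effort": joint torques, N m; "eef_pos": TCP position; "eef_rot": TCP orientation; "wrist_force": force on the tool from outside, world axes, zero at the start; "moment": the same for the moment, N m; "finger_gap": finger opening in mm.
Only numpy, scipy, OpenCV 4.12 (cv2) and the standard library are available. Lean on these libraries where they do the work, as an engineer would, in place of code of your own. Each camera call takes 0.05 s, during which the arm holds its last target.

## Working session

There is one attempt and no reset: what is moved stays moved. The work goes in short steps, Python scripts to look and compute and a tool call to move; the robot and the scene stay as the last step left them, time stands still between calls to the robot, and variables do not carry over. Pictures are saved under pics/ and viewed, and the job is handed in when it is done.

Besides the shell and the picture viewer there is one more tool, called after "Request:" in YAML: its name, and indented under it one key for each argument. drive_tool: Moves the arm, as the interface text tells. Its arguments: {"type":"object","properties":{"steps":{"type":"array"},"squeeze":{"type":"number"}},"required":["steps"]}

```bash
mkdir -p pics; python3 - <<'E'
from cell import manip
import cv2
print(manip.finger_overhang)
for n in ("scene","top"):
    c=manip.camera(n); cv2.imwrite(f"pics/{n}0.png",c["frame"][:,:,::-1]); print(n,c["intrinsics"],c["position"],c["attitude"])
s=manip.read_state(); print(s)
E
```

```text
17.0
scene [[396.97559789   0.         279.28992892]
 [  0.         396.97559789 207.10457162]
 [  0.           0.           1.        ]] [1082.95675831 -232.24264585  589.23093632] [-2.31933523  0.00424314  1.10302187]
top [[501.15961393   0.         276.60372833]
 [  0.         501.15961393 210.10095422]
 [  0.           0.           1.        ]] [483.82519082  27.07674522 996.33326133] [-2.98302837 -0.01905172 -1.58193565]
{'clock': 0.1, 'joints': array([ 1.25437879e+00,  3.00393325e-01,  1.52153654e+00, -4.45877851e-05,
        1.32067734e+00, -6.66039101e-02]), 'qd': array([ 2.52238044e-04, -3.03143677e-04, -3.55475198e-04, -1.03325554e-03,
        1.26849131e-03, -6.78962899e-05]), 'effort': array([-2.89177597e-04, -5.32634425e+01, -3.53285301e+01,  7.08816969e-02,
        2.34568783e-02, -3.52418510e-05]), 'eef_pos': array([135.9196352 , 532.71311575, 221.94781802]), 'eef_rot': array([-3.14057747e+00, -2.44300033e-05,  2.89179007e+00]), 'wrist_force': array([-0.41891161, -0.94517754,  0.35965403]), 'moment': array([0.03800349, 0.01409893, 0.00616722]), 'finger_gap': 93.78545080474856}
```

View pics/scene0.png

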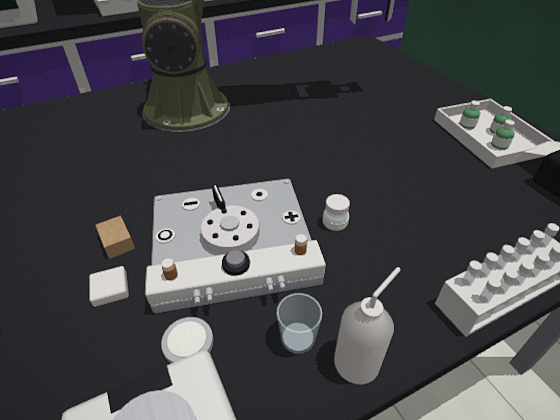

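View pics/top0.png

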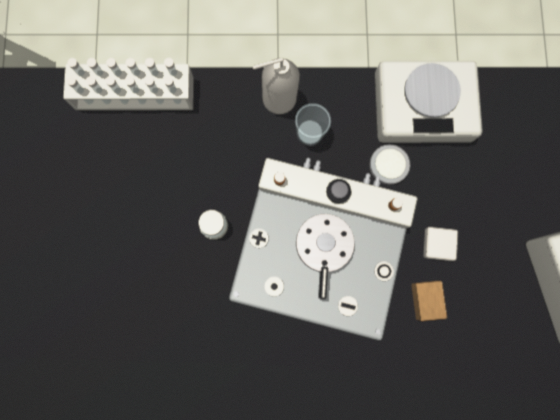

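The top view shows the cross disc at about (259,238), the hub at (326,242), the tab end at (324,297) and the button at (339,190). Next I'll turn these into world positions.

```bash
cat > h.py <<'E'
import numpy as np, cv2
from scipy.spatial.transform import Rotation as R
from cell import manip
def ray(c,u,v,z):
    K=c["intrinsics"];d=R.from_euler("xyz",c["attitude"]).as_matrix()@np.linalg.solve(K,[u,v,1.])
    p=np.array(c["position"]);return p+d*(z-p[2])/d[2]
def proj(c,P):
    q=R.from_euler("xyz",c["attitude"]).as_matrix().T@(np.array(P)-c["position"]);q=c["intrinsics"]@q;return q[:2]/q[2]
def dep(c,u,v):
    K=c["intrinsics"];r=c["range_z"][int(v),int(u)]
    return np.array(c["position"])+R.from_euler("xyz",c["attitude"]).as_matrix()@np.linalg.solve(K,[u,v,1.])*r
E
python3 - <<'E'
from h import *
c=manip.camera("top")
im=c["frame"][:,:,::-1]
cv2.imwrite("pics/topz.png",cv2.resize(im[145:345,220:460],None,fx=3.3,fy=3,interpolation=cv2.INTER_CUBIC)[:600,:800])
for n,u,v,z in [("hub",326,242,66),("cross",259,238,35),("tab",324,297,75),("btn",339,190,70),("vl",280,178,94),("vr",396,203,94),("dot",274,287,35),("bar",347.5,306,35),("ring",384,271,35)]:
    print(n,ray(c,u,v,z).round(1),dep(c,u,v).round(1))
E
```

```text
hub [571.4 -83.8  66. ] [571.5 -83.9  64.9]
cross [583.3  41.5  35. ] [583.3  41.5  34.9]
tab [470.6 -76.4  75. ] [470.6 -76.3  75.8]
btn [ 669.3 -110.5   70. ] [ 666.2 -108.3   85.2]
vl [687.8   1.4  94. ] [687.9   1.3  93.3]
vr [ 639.4 -211.2   94. ] [ 639.7 -211.7   91.9]
dot [489.7  13.6  35. ] [489.7  13.6  35. ]
bar [ 452.7 -124.9   35. ] [ 452.8 -124.7   36.6]
ring [ 517.7 -197.2   35. ] [ 517.7 -197.2   34.9]
```

View pics/topz.png

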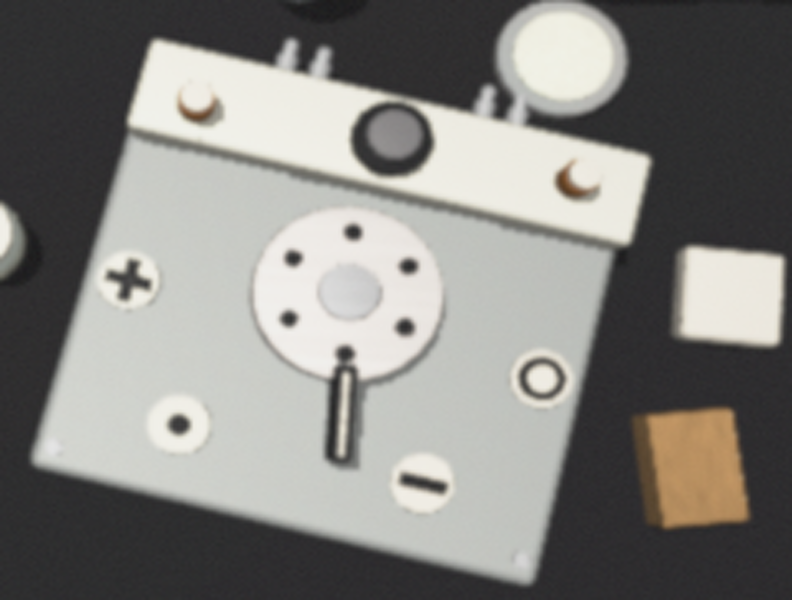

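The cross disc lies to the left, so the tab needs about a 91° clockwise turn (seen from above). I'll move to the tab's right side with the fingers closed.

Request:
drive_tool:
  steps:
    - {"delta_pos": [17,-32.5,0],"yaw": -0.07,"hand": 0}
    - {"delta_pos": [17,-32.5,0],"yaw": -0.07,"hand": 0}
    - {"delta_pos": [17,-32.5,0],"yaw": -0.07,"hand": 0}
    - {"delta_pos": [17,-32.5,0],"yaw": -0.07,"hand": 0}
    - {"delta_pos": [17,-32.5,0],"yaw": -0.07,"hand": 0}
  squeeze: 5

```text
clock: 0.57
eef_pos: [221.2, 368.8, 222.2]
eef_rot: [-3.141, 0.0, 2.539]
wrist_force: [1.6, 1.2, 0.1]
finger_gap: 63.7
```

Request:
drive_tool:
  steps:
    - {"delta_pos": [17,-32.5,0],"yaw": -0.07,"hand": 0}
    - {"delta_pos": [17,-32.5,0],"yaw": -0.07,"hand": 0}
    - {"delta_pos": [17,-32.5,0],"yaw": -0.07,"hand": 0}
    - {"delta_pos": [17,-32.5,0],"yaw": -0.07,"hand": 0}
    - {"delta_pos": [17,-32.5,0],"yaw": -0.07,"hand": 0}

```text
clock: 0.98
eef_pos: [306.2, 206.3, 222.5]
eef_rot: [3.141, 0.0, 2.189]
wrist_force: [0.2, -0.1, -0.0]
finger_gap: 30.8
```

Request:
drive_tool:
  steps:
    - {"delta_pos": [17,-32.5,0],"yaw": -0.07,"hand": 0}
    - {"delta_pos": [17,-32.5,0],"yaw": -0.07,"hand": 0}
    - {"delta_pos": [17,-32.5,0],"yaw": -0.07,"hand": 0}
    - {"delta_pos": [17,-32.5,0],"yaw": -0.07,"hand": 0}
    - {"delta_pos": [17,-32.5,0],"yaw": -0.07,"hand": 0}

```text
clock: 1.4
eef_pos: [391.3, 43.5, 222.5]
eef_rot: [3.141, 0.0, 1.838]
wrist_force: [0.5, 0.7, -0.9]
finger_gap: 0.8
```

Request:
drive_tool:
  steps:
    - {"delta_pos": [17,-32.5,0],"yaw": -0.07,"hand": 0}
    - {"delta_pos": [17,-32.5,0],"yaw": -0.07,"hand": 0}
    - {"delta_pos": [17,-32.5,0],"yaw": -0.07,"hand": 0}
    - {"delta_pos": [17,-32.5,0],"yaw": -0.07,"hand": 0}
    - {"delta_pos": [17,-32.5,0],"yaw": -0.07,"hand": 0}

```text
clock: 1.82
eef_pos: [476.4, -119.0, 222.3]
eef_rot: [-3.141, -0.0, 1.488]
wrist_force: [0.7, 0.5, 0.2]
finger_gap: 0.8
```

```bash
python3 - <<'E'
from h import *
c=manip.camera("wrist")
cv2.imwrite("pics/w1.png",c["frame"][:,:,::-1])
s=manip.read_state();print(s["clock"],s["eef_pos"],s["eef_rot"],s["finger_gap"],s["wrist_force"],s["joints"])
E
```

```text
1.8667 [ 478.23284414 -123.13907567  221.90265371] [3.14146154e+00 1.08742658e-03 1.48049558e+00] 0.5027685521328077 [ 0.05820279 -2.55952924 -1.84606092] [-3.25666867e-01  1.74840931e-01  1.67695595e+00 -1.06890785e-03
  1.28941485e+00 -2.35069571e-01]
```

View pics/w1.png

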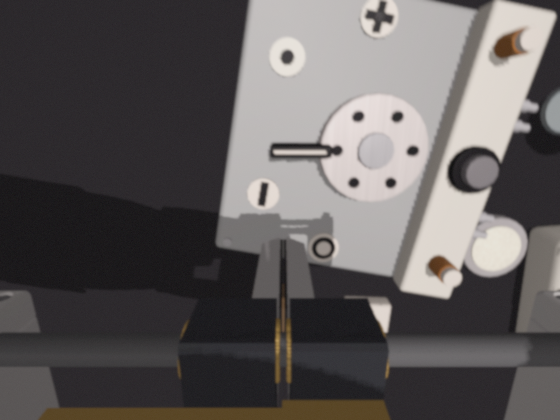

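The wrist view shows the closed fingers at about (283,250), right of the tab at (300,150), with the way down clear. Descending in two steps.

Request:
drive_tool:
  steps:
    - {"delta_pos": [0,0,-30],"yaw": 0,"hand": 0}
    - {"delta_pos": [0,0,-30],"yaw": 0,"hand": 0}
    - {"delta_pos": [0,0,-30],"yaw": 0,"hand": 0}
    - {"delta_pos": [0,0,-30],"yaw": 0,"hand": 0}
    - {"delta_pos": [0,0,0],"yaw": 0,"hand": 0}

```text
clock: 2.28
eef_pos: [473.4, -116.3, 97.6]
eef_rot: [-3.134, -0.002, 1.492]
wrist_force: [0.5, 0.6, 0.1]
finger_gap: 0.7
```

```bash
python3 - <<'E'
from h import *
from scipy.optimize import least_squares
P=np.array([[583.3,41.5],[489.7,13.6],[452.7,-124.9],[517.7,-197.2]]);th=np.array([-1.4,-.61,.61,1.4])
f=lambda q:(np.c_[q[0]+126*np.cos(np.pi+q[2]+th),q[1]+126*np.sin(np.pi+q[2]+th)]-P).ravel()
r=least_squares(f,[571,-84,-.26]);print(r.x,r.fun.round(1), r.x[:2]+100*np.array([np.cos(r.x[2]),np.sin(r.x[2])]))
c=manip.camera("scene")
cv2.imwrite("pics/s1.png",cv2.resize(c["frame"][150:310,130:340,::-1],None,fx=3.6,fy=3.6))
s=manip.read_state();print(s["clock"],s["eef_pos"],s["eef_rot"],s["wrist_force"])
E
```

```text
[ 5.70981293e+02 -8.32187822e+01 -2.67325024e-01] [-0.2  0.7  0.7  0.1 -0.4 -0.7 -0.2 -0.1] [ 667.42938774 -109.63402433]
2.3333 [ 474.66430726 -116.64512211  100.655565  ] [-3.13659279e+00 -1.15724151e-03  1.49187048e+00] [0.23287018 0.48347077 0.45681694]
```

View pics/s1.png

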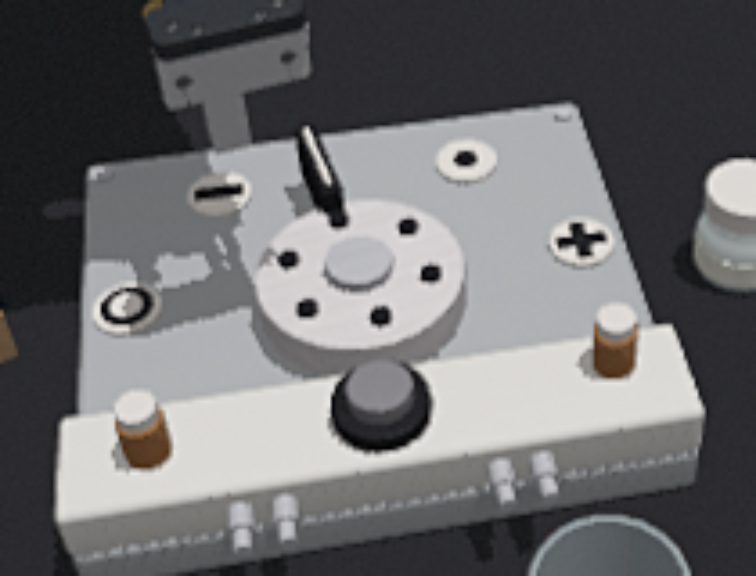

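Request:
drive_tool:
  steps:
    - {"delta_pos": [0,0,-15],"yaw": 0,"hand": 0}
    - {"delta_pos": [0,0,-14],"yaw": 0,"hand": 0}
    - {"delta_pos": [2,8,0],"yaw": 0,"hand": 0}
    - {"delta_pos": [2,8,0],"yaw": 0,"hand": 0}
    - {"delta_pos": [1,5,0],"yaw": 0,"hand": 0}

```text
clock: 2.75
eef_pos: [482.0, -95.2, 75.3]
eef_rot: [3.139, 0.0, 1.492]
wrist_force: [0.0, -0.3, 0.1]
finger_gap: 0.2
```

```bash
python3 - <<'E'
from h import *
s=manip.read_state();print(s["clock"],s["eef_pos"],s["eef_rot"],s["wrist_force"])
A=np.array([571,-83.2]);P=None
for a in np.arange(3.068,1.46,-0.0797):
    p=A+90*np.array([np.cos(a),np.sin(a)])+14*np.array([-np.sin(a),np.cos(a)])
    print(round(a,3),p.round(1),None if P is None else (p-P).round(1));P=p
E
```

```text
2.75 [482.03206208 -95.1555513   75.25828299] [3.13944795e+00 2.87604733e-04 1.49213515e+00] [ 0.03521973 -0.33870067  0.13607889]
3.068 [480.2 -90.5] None
2.988 [479.9 -83.3] [-0.3  7.3]
2.909 [480.2 -76. ] [0.3 7.3]
2.829 [481.1 -68.8] [0.9 7.2]
2.749 [482.5 -61.7] [1.4 7.1]
2.67 [484.5 -54.7] [2. 7.]
2.59 [487.  -47.9] [2.5 6.8]
2.51 [490.1 -41.4] [3.1 6.6]
2.43 [493.7 -35.1] [3.6 6.3]
2.351 [497.8 -29.1] [4.1 6. ]
2.271 [502.3 -23.4] [4.5 5.7]
2.191 [507.3 -18.1] [5.  5.3]
2.112 [512.7 -13.3] [5.4 4.9]
2.032 [518.4  -8.8] [5.8 4.4]
1.952 [524.5  -4.9] [6.1 4. ]
1.873 [530.9  -1.4] [6.4 3.5]
1.793 [537.5   1.5] [6.6 2.9]
1.713 [544.4   3.9] [6.9 2.4]
1.633 [551.4   5.7] [7.  1.8]
1.554 [558.5   7. ] [7.1 1.3]
1.474 [565.8   7.7] [7.2 0.7]
```

Request:
drive_tool:
  steps:
    - {"delta_pos": [0,3,0],"yaw": 0,"hand": 0}
    - {"delta_pos": [0,3,0],"yaw": 0,"hand": 0}
    - {"delta_pos": [0,4,0],"yaw": -0.04,"hand": 0}
    - {"delta_pos": [0,6,0],"yaw": -0.07,"hand": 0}
    - {"delta_pos": [0.3,7,0],"yaw": -0.08,"hand": 0}

```text
clock: 3.17
eef_pos: [481.6, -73.2, 74.2]
eef_rot: [3.14, 0.001, 1.299]
wrist_force: [1.4, -3.6, 0.5]
finger_gap: 0.2
```

Request:
drive_tool:
  steps:
    - {"delta_pos": [0.9,7.2,0],"yaw": -0.08,"hand": 0}
    - {"delta_pos": [1.4,7.1,0],"yaw": -0.08,"hand": 0}
    - {"delta_pos": [2,7,0],"yaw": -0.08,"hand": 0}
    - {"delta_pos": [2.5,6.8,0],"yaw": -0.08,"hand": 0}
    - {"delta_pos": [0,0,0],"yaw": 0,"hand": 0}

```text
clock: 3.58
eef_pos: [488.5, -44.3, 74.0]
eef_rot: [3.141, -0.0, 0.979]
wrist_force: [-0.1, -0.5, 0.4]
finger_gap: 0.4
```

```bash
python3 - <<'E'
from h import *
s=manip.read_state();print(s["clock"],s["eef_pos"],s["eef_rot"],s["wrist_force"])
c=manip.camera("top")
cv2.imwrite("pics/t2.png",cv2.resize(c["frame"][145:345,220:460,::-1],None,fx=3.3,fy=3))
c=manip.camera("scene")
cv2.imwrite("pics/s2.png",cv2.resize(c["frame"][150:310,130:340,::-1],None,fx=3.6,fy=3.6))
E
```

```text
3.5833 [488.50373121 -44.28323725  74.04159419] [ 3.14073002e+00 -2.61700066e-04  9.78830143e-01] [-0.06746722 -0.46948477  0.43411605]
```

View pics/s2.png

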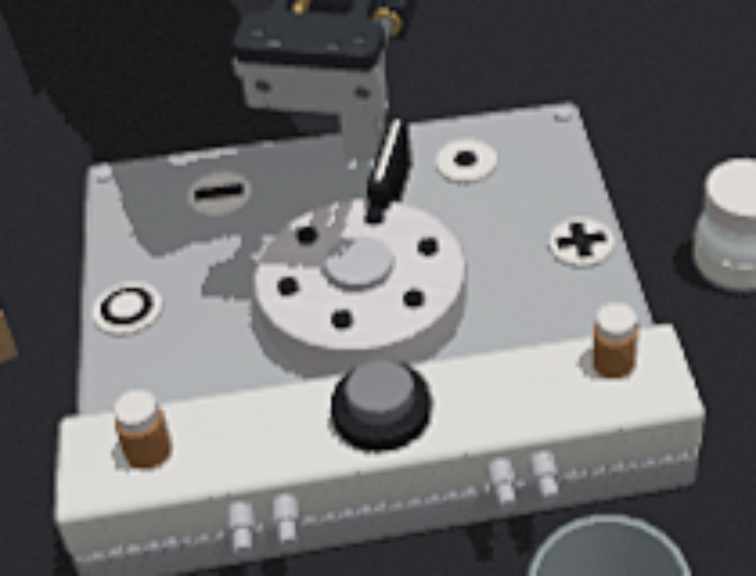

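View pics/t2.png

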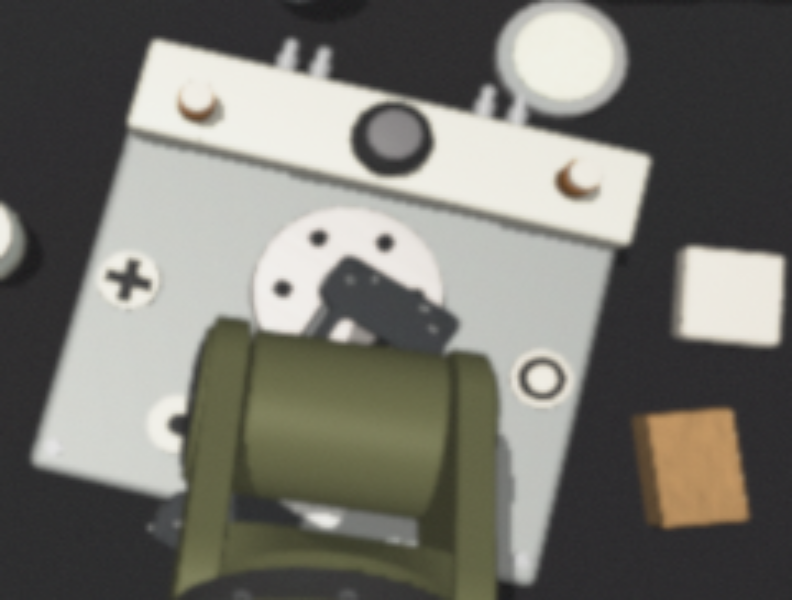

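The tab is turning with the fingers. It now sits at about (395,150) in the crop, just short of the dot disc, and forces are low. Continuing the arc, stopping short of the cross.

Request:
drive_tool:
  steps:
    - {"delta_pos": [2.8,6.7,0],"yaw": -0.08,"hand": 0}
    - {"delta_pos": [3.4,6.4,0],"yaw": -0.08,"hand": 0}
    - {"delta_pos": [3.9,6.1,0],"yaw": -0.08,"hand": 0}
    - {"delta_pos": [4.3,5.8,0],"yaw": -0.08,"hand": 0}
    - {"delta_pos": [4.8,5.5,0],"yaw": -0.08,"hand": 0}

```text
clock: 4.1
eef_pos: [507.2, -14.8, 73.6]
eef_rot: [3.141, 0.0, 0.58]
wrist_force: [-1.8, -2.8, 0.5]
finger_gap: 0.7
```

Request:
drive_tool:
  steps:
    - {"delta_pos": [5.2,5.1,0],"yaw": -0.08,"hand": 0}
    - {"delta_pos": [5.6,4.6,0],"yaw": -0.08,"hand": 0}
    - {"delta_pos": [6,4.2,0],"yaw": -0.08,"hand": 0}
    - {"delta_pos": [6.3,3.7,0],"yaw": -0.08,"hand": 0}
    - {"delta_pos": [6.5,3.2,0],"yaw": -0.08,"hand": 0}

```text
clock: 4.52
eef_pos: [536.7, 6.0, 73.4]
eef_rot: [3.141, 0.001, 0.181]
wrist_force: [-1.4, -2.0, 0.7]
finger_gap: 0.4
```

Request:
drive_tool:
  steps:
    - {"delta_pos": [6.7,2.6,0],"yaw": -0.08,"hand": 0}
    - {"delta_pos": [0,0,0],"yaw": 0,"hand": 0}

```text
clock: 4.68
eef_pos: [544.1, 8.8, 73.5]
eef_rot: [-3.142, -0.0, 0.101]
wrist_force: [-0.1, -0.0, 0.5]
finger_gap: 0.4
```

```bash
python3 - <<'E'
from h import *
s=manip.read_state();print(s["clock"],s["eef_pos"],s["eef_rot"],s["wrist_force"])
c=manip.camera("scene")
cv2.imwrite("pics/s3.png",cv2.resize(c["frame"][150:310,130:340,::-1],None,fx=3.6,fy=3.6))
A=np.array([571,-83.2])
for n,a in (("hub",None),):
  for a in (1.4746,1.55,1.65,1.75):
    e=np.array([np.cos(a),np.sin(a)])
    print(a,[(((proj(c,[*(A+r*e),z])-[130,150])*3.6).round(0)) for r,z in((55,75),(105,75),(126,35))])
E
```

```text
4.6833 [544.05019478   8.81772007  73.48470412] [-3.14156211e+00 -1.71888379e-05  1.00519650e-01] [-0.1150371  -0.00053688  0.47936788]
1.4746 [array([453., 218.]), array([542., 194.]), array([577., 238.])]
1.55 [array([450., 213.]), array([536., 185.]), array([570., 227.])]
1.65 [array([445., 207.]), array([526., 174.]), array([559., 214.])]
1.75 [array([440., 201.]), array([516., 163.]), array([546., 201.])]
```

View pics/s3.png

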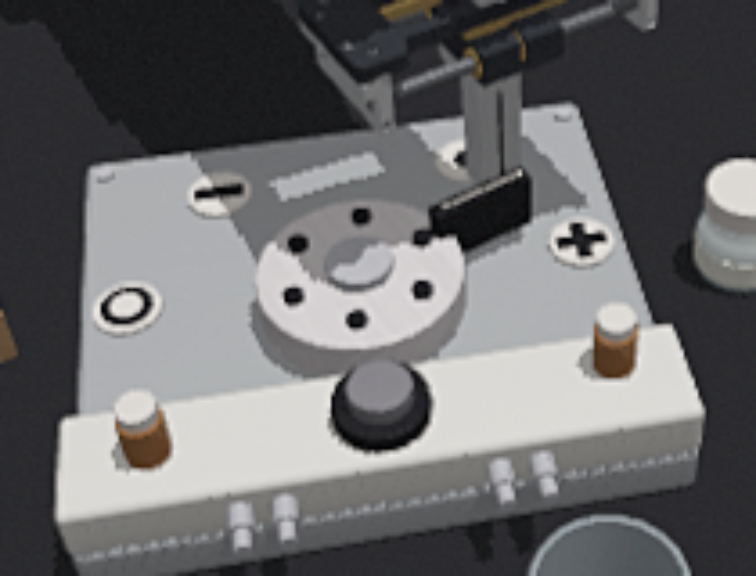

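The tab is at about 1.66 rad and the cross at 1.47. I'll push a little further and check.

Request:
drive_tool:
  steps:
    - {"delta_pos": [5,0.5,0],"yaw": -0.05,"hand": 0}
    - {"delta_pos": [4,0,0],"yaw": -0.05,"hand": 0}
    - {"delta_pos": [3,0,0],"yaw": -0.05,"hand": 0}
    - {"delta_pos": [0,0,0],"yaw": 0,"hand": 0}

```text
clock: 5.07
eef_pos: [555.3, 9.2, 73.4]
eef_rot: [-3.141, 0.0, -0.047]
wrist_force: [-0.4, 0.6, 0.4]
finger_gap: 0.6
```

```bash
python3 - <<'E'
from h import *
s=manip.read_state();print(s["clock"],s["eef_pos"],s["eef_rot"],s["wrist_force"])
for n in("scene","top","wrist"):
    c=manip.camera(n); im=c["frame"][:,:,::-1]
    if n=="scene": im=cv2.resize(im[170:250,210:310],None,fx=7,fy=7,interpolation=cv2.INTER_CUBIC)
    if n=="top": im=cv2.resize(im[200:300,230:370],None,fx=5,fy=5,interpolation=cv2.INTER_CUBIC)
    cv2.imwrite(f"pics/{n}4.png",im)
E
```

```text
5.0667 [555.3300104    9.24049666  73.36611067] [-3.14137029e+00  4.47574836e-04 -4.65932263e-02] [-0.42598592  0.61348125  0.41283905]
```

View pics/scene4.png

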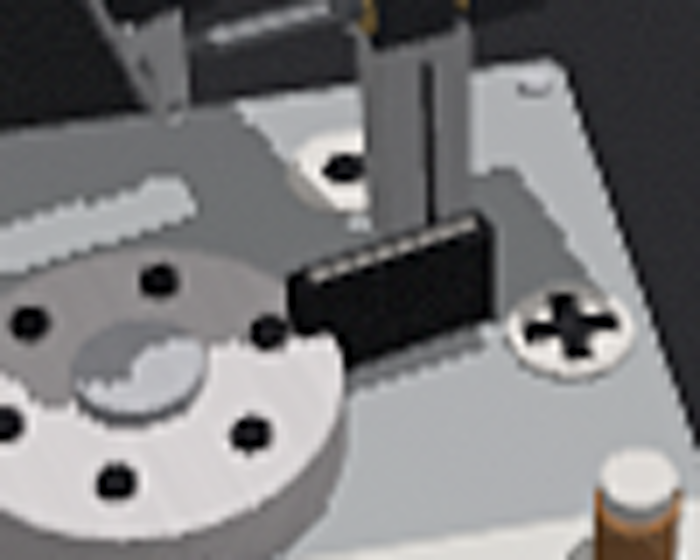

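View pics/top4.png

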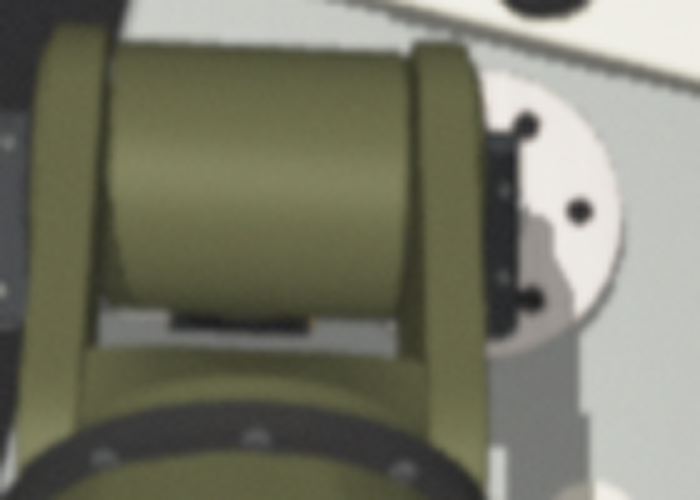

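View pics/wrist4.png

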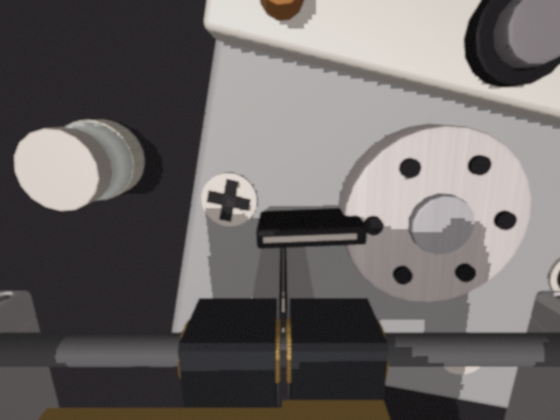

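The wrist view shows the tab's white line from (263,240) to (357,238), the cross at (230,199) and the hub cap at (443,223).

```bash
cat >> h.py <<'E'
def evalw(c,tip,inn,cross,cap,A0=(571,-83.2)):
    t,i,x,k=ray(c,*tip,75),ray(c,*inn,75),ray(c,*cross,35),ray(c,*cap,66)
    print("tip",t.round(1),"inner",i.round(1),"cross",x.round(1),"cap",k.round(1))
    f=lambda a,b:np.arctan2(*(b-a)[1::-1])
    tgt=f(k,x);print("target",tgt.round(4),"angle line",f(i,t).round(4),"cap-tip",f(k,t).round(4),"y-miss mm",(126*np.sin(f(k,t)-tgt)).round(1),"line miss",(126*np.sin(f(i,t)-tgt)).round(1))
E
python3 - <<'E'
from h import *
c=manip.camera("wrist"); evalw(c,(263,240),(357,238),(230,199),(443,223))
im=c["frame"][:,:,::-1]
cv2.imwrite("pics/w5.png",cv2.resize(im[150:310,190:450],None,fx=3,fy=3,interpolation=cv2.INTER_CUBIC))
E
```

```text
tip [570.1  17.2  75. ] inner [569.  -33.2  75. ] cross [582.9  40.2  35. ] cap [572.1 -83.2  66. ]
target 1.4834 angle line 1.5495 cap-tip 1.5911 y-miss mm 13.5 line miss 8.3
```

View pics/w5.png

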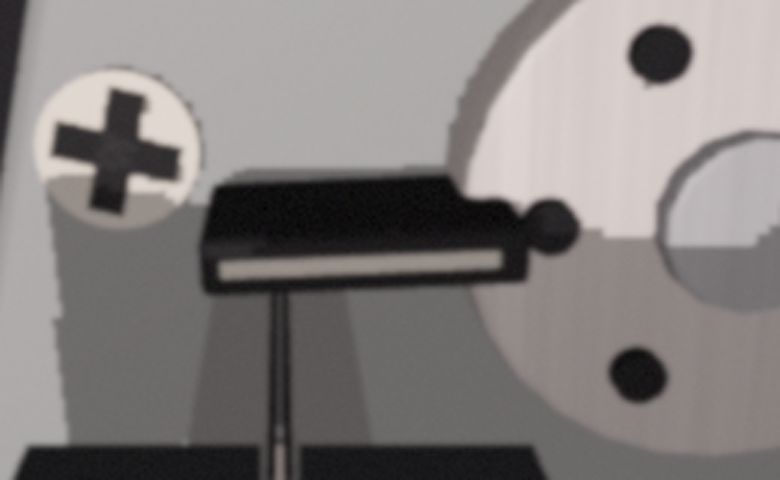

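About 0.1 rad is left, roughly 9 mm at the finger.

Request:
drive_tool:
  steps:
    - {"delta_pos": [3,0,0],"yaw": -0.03,"hand": 0}
    - {"delta_pos": [3,0,0],"yaw": -0.03,"hand": 0}
    - {"delta_pos": [2.5,0,0],"yaw": -0.02,"hand": 0}
    - {"delta_pos": [0,0,0],"yaw": 0,"hand": 0}
    - {"delta_pos": [0,0,0],"yaw": 0,"hand": 0}

```text
clock: 5.68
eef_pos: [564.1, 9.3, 73.5]
eef_rot: [3.141, -0.0, -0.127]
wrist_force: [0.5, 0.6, 0.2]
finger_gap: 0.5
```

```bash
python3 - <<'E'
from h import *
s=manip.read_state();print(s["clock"],s["eef_pos"],s["eef_rot"],s["wrist_force"])
c=manip.camera("wrist")
im=c["frame"][:,:,::-1]
cv2.imwrite("pics/w6.png",cv2.resize(im[150:310,190:450],None,fx=3,fy=3,interpolation=cv2.INTER_CUBIC))
E
```

```text
5.6833 [564.1053878    9.30030313  73.47656364] [ 3.14148381e+00 -4.02636714e-04 -1.26638972e-01] [0.47951833 0.62344642 0.17581638]
```

View pics/w6.png

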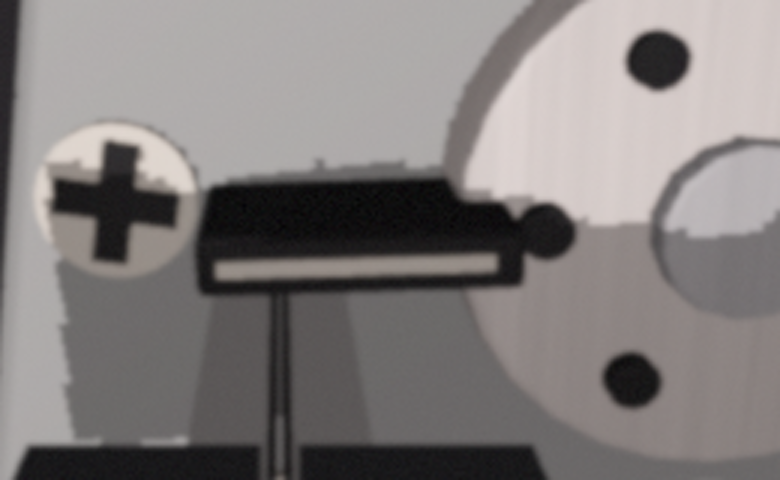

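```bash
python3 - <<'E'
from h import *
c=manip.camera("wrist"); evalw(c,(262,240.3),(356,237.7),(228.3,217.3),(438.5,226))
E
```

```text
tip [579.5  16.6  75. ] inner [574.6 -33.7  75. ] cross [582.1  41.1  35. ] cap [571.9 -81.8  66. ]
target 1.4878 angle line 1.4742 cap-tip 1.4938 y-miss mm 0.8 line miss -1.7
```

Aligned to within about 2 mm. I'll back off, lift and check again.

Request:
drive_tool:
  steps:
    - {"delta_pos": [-8,0,0],"yaw": 0,"hand": 0}
    - {"delta_pos": [-15,0,0],"yaw": 0,"hand": 0}
    - {"delta_pos": [-10,0,20],"yaw": 0,"hand": 0}
    - {"delta_pos": [0,0,40],"yaw": 0,"hand": 0}
    - {"delta_pos": [0,0,40],"yaw": 0,"hand": 0}

```text
clock: 6.2
eef_pos: [529.3, 9.4, 173.9]
eef_rot: [3.141, 0.003, -0.128]
wrist_force: [1.3, -0.0, 0.9]
finger_gap: 0.5
```

```bash
python3 - <<'E'
from h import *
s=manip.read_state();print(s["clock"],s["eef_pos"],s["eef_rot"],s["wrist_force"])
c=manip.camera("wrist")
im=c["frame"][:,:,::-1]
cv2.imwrite("pics/w7.png",im)
E
```

```text
6.2 [529.34647777   9.40412047 173.90280865] [ 3.14131889e+00  2.81888196e-03 -1.27720951e-01] [ 1.29436618 -0.01525099  0.86867688]
```

View pics/w7.png

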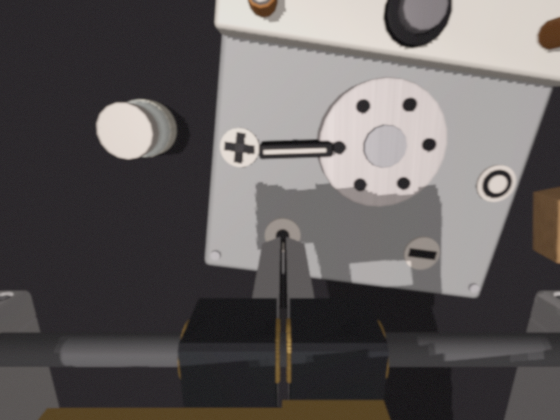

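The lifted wrist view shows the tab line (264,152)–(327,149) aimed at the cross at (240,147). Checking the numbers, then moving above the button.

```bash
python3 - <<'E'
from h import *
c=manip.camera("wrist"); evalw(c,(264,151.5),(327,149),(240,147.5),(385,146))
print(ray(c,424,10,85),dep(c,424,10))
E
```

```text
tip [583.3  16.6  75. ] inner [578.7 -35.8  75. ] cross [585.7  41.8  35. ] cap [573.8 -86.5  66. ]
target 1.4783 angle line 1.4832 cap-tip 1.4793 y-miss mm 0.1 line miss 0.6
[ 669.82174747 -112.57731324   85.        ] [ 670.91900053 -114.65622022   80.06199824]
```

Request:
drive_tool:
  steps:
    - {"delta_pos": [22,-19,0],"yaw": 0,"hand": 0}
    - {"delta_pos": [29,-25,0],"yaw": 0,"hand": 0}
    - {"delta_pos": [29,-25,0],"yaw": 0,"hand": 0}
    - {"delta_pos": [29,-25,0],"yaw": 0,"hand": 0}
    - {"delta_pos": [27,-25,0],"yaw": 0,"hand": 0}

```text
clock: 6.72
eef_pos: [667.8, -110.9, 173.0]
eef_rot: [3.142, 0.0, -0.128]
wrist_force: [0.7, 0.6, 0.4]
finger_gap: 0.6
```

Request:
drive_tool:
  steps:
    - {"delta_pos": [0,0,0],"yaw": 0,"hand": 0}

```text
clock: 6.8
eef_pos: [669.0, -113.8, 171.1]
eef_rot: [3.141, 0.001, -0.131]
wrist_force: [-0.9, 1.2, 0.0]
finger_gap: 0.3
```

```bash
python3 - <<'E'
from h import *
s=manip.read_state();print(s["clock"],s["eef_pos"],s["eef_rot"],s["wrist_force"])
c=manip.camera("wrist")
im=c["frame"][:,:,::-1]
cv2.imwrite("pics/w8.png",im)
c=manip.camera("scene")
cv2.imwrite("pics/s8.png",c["frame"][:,:,::-1])
E
```

```text
6.8 [ 669.00640091 -113.75898017  171.08118577] [ 3.14108814e+00  1.08752872e-03 -1.30885888e-01] [-0.86344564  1.20541426  0.00623002]
```

View pics/w8.png

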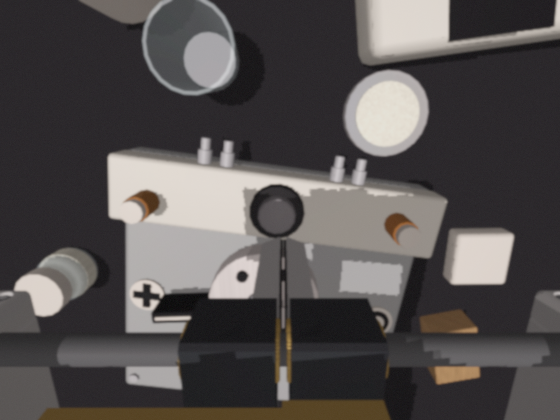

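View pics/s8.png

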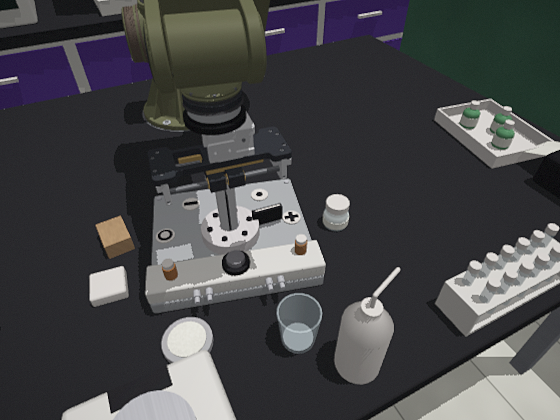

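```bash
python3 - <<'E'
from h import *
c=manip.camera("wrist")
for u,v in((277,208),(277,212),(272,205),(285,210)): print(dep(c,u,v).round(1),ray(c,u,v,82).round(1))
print(proj(c,[668,-110,82]))
s=manip.read_state();print(s["clock"],s["eef_pos"],s["wrist_force"])
cv2.imwrite("pics/w9.png",cv2.resize(c["frame"][170:270,210:350,::-1],None,fx=5,fy=5,interpolation=cv2.INTER_CUBIC))
E
```

```text
[ 671.4 -108.2   82. ] [ 671.4 -108.2   82. ]
[ 668.  -107.7   81.9] [ 668.  -107.7   82. ]
[ 674.4 -104.5   81.6] [ 674.5 -104.5   82. ]
[ 669.  -114.5   82.5] [ 668.9 -114.5   82. ]
[279.71460755 211.67263819]
6.95 [ 666.43549015 -109.43628878  172.56055576] [-0.03731536  1.29572188  0.59704467]
```

View pics/w9.png

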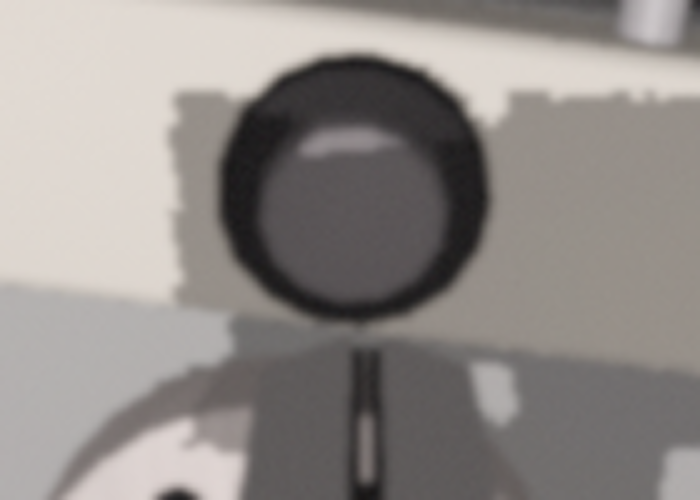

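The button top is at about (667,-110,82), right below the fingertips. Descending to just above it.

Request:
drive_tool:
  steps:
    - {"delta_pos": [0,0,-20],"yaw": 0,"hand": 0}
    - {"delta_pos": [0,0,-20],"yaw": 0,"hand": 0}
    - {"delta_pos": [0,0,-15],"yaw": 0,"hand": 0}
    - {"delta_pos": [0,0,-10],"yaw": 0,"hand": 0}
    - {"delta_pos": [0,0,0],"yaw": 0,"hand": 0}

```text
clock: 7.37
eef_pos: [665.8, -108.6, 106.8]
eef_rot: [-3.141, 0.003, -0.127]
wrist_force: [-0.5, -0.8, 0.4]
finger_gap: 0.6
```

Request:
drive_tool:
  steps:
    - {"delta_pos": [0,0,0],"yaw": 0,"hand": 0}

```text
clock: 7.45
eef_pos: [666.9, -109.0, 109.1]
eef_rot: [-3.142, -0.0, -0.127]
wrist_force: [-0.8, 0.5, 0.5]
finger_gap: 0.8
```

```bash
python3 - <<'E'
from h import *
c=manip.camera("scene")
cv2.imwrite("pics/s10.png",cv2.resize(c["frame"][170:310,140:330,::-1],None,fx=4,fy=4,interpolation=cv2.INTER_CUBIC))
s=manip.read_state();print(s["clock"],s["eef_pos"],s["wrist_force"])
E
```

```text
7.5 [ 667.26060335 -109.22836757  109.74006834] [-0.40043485  0.25552708  0.56097459]
```

View pics/s10.png

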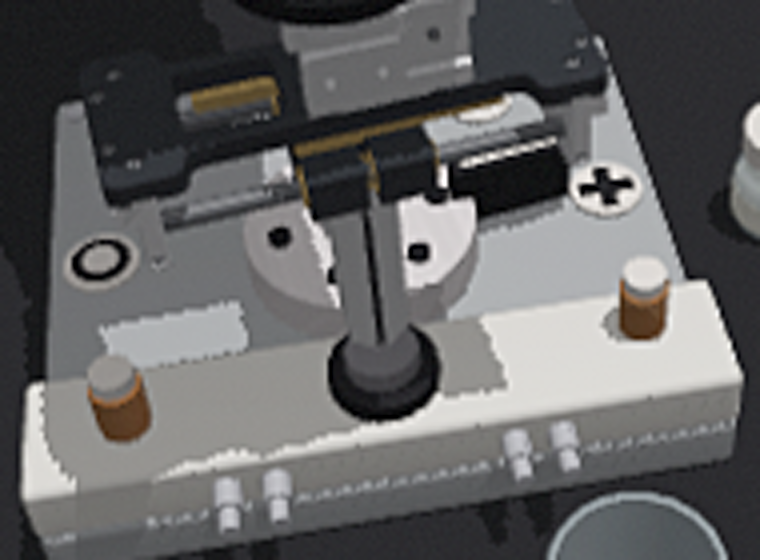

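The fingertips hang centred over the button at about (380,345) in the crop. The commanded z is about 108.5 and contact is expected near 99, so I'll press in small steps.

Request:
drive_tool:
  steps:
    - {"delta_pos": [0,0,-4],"yaw": 0,"hand": 0}
    - {"delta_pos": [0,0,-4],"yaw": 0,"hand": 0}
    - {"delta_pos": [0,0,-3],"yaw": 0,"hand": 0}
    - {"delta_pos": [0,0,-2],"yaw": 0,"hand": 0}
    - {"delta_pos": [0,0,0],"yaw": 0,"hand": 0}

```text
clock: 7.92
eef_pos: [667.2, -109.6, 95.4]
eef_rot: [-3.142, -0.0, -0.128]
wrist_force: [-0.2, -0.1, 3.8]
finger_gap: 0.5
```

Request:
drive_tool:
  steps:
    - {"delta_pos": [0,0,-1.5],"yaw": 0,"hand": 0}
    - {"delta_pos": [0,0,0],"yaw": 0,"hand": 0}

```text
clock: 8.08
eef_pos: [667.3, -109.6, 94.2]
eef_rot: [-3.142, -0.001, -0.128]
wrist_force: [0.2, 0.8, 4.5]
finger_gap: 0.4
```

Request:
drive_tool:
  steps:
    - {"delta_pos": [0,0,-1],"yaw": 0,"hand": 0}
    - {"delta_pos": [0,0,0],"yaw": 0,"hand": 0}

```text
clock: 8.25
eef_pos: [667.3, -109.6, 93.4]
eef_rot: [3.142, -0.001, -0.128]
wrist_force: [-0.8, 1.0, 4.0]
finger_gap: 0.8
```

Request:
drive_tool:
  steps:
    - {"delta_pos": [0,0,-1],"yaw": 0,"hand": 0}
    - {"delta_pos": [0,0,0],"yaw": 0,"hand": 0}

```text
clock: 8.42
eef_pos: [667.3, -109.6, 93.2]
eef_rot: [3.142, -0.001, -0.128]
wrist_force: [-3.1, 0.9, 11.9]
finger_gap: 0.8
```

The force jumped to 12 N and z stopped at 93.2, so the button is at its bottom stop. Releasing straight up and retreating.

Request:
drive_tool:
  steps:
    - {"delta_pos": [0,0,4],"yaw": 0,"hand": 0}
    - {"delta_pos": [0,0,8],"yaw": 0,"hand": 0}
    - {"delta_pos": [0,0,25],"yaw": 0,"hand": 0}
    - {"delta_pos": [0,0,35],"yaw": 0,"hand": 0}
    - {"delta_pos": [0,0,35],"yaw": 0,"hand": 0}

```text
clock: 8.83
eef_pos: [666.3, -109.5, 199.4]
eef_rot: [-3.141, 0.003, -0.128]
wrist_force: [0.2, 0.3, 1.1]
finger_gap: 0.7
```

Request:
drive_tool:
  steps:
    - {"delta_pos": [-35,0,10],"yaw": 0,"hand": 0}
    - {"delta_pos": [-35,0,10],"yaw": 0,"hand": 0}
    - {"delta_pos": [-35,0,10],"yaw": 0,"hand": 0}
    - {"delta_pos": [-35,0,10],"yaw": 0,"hand": 0}
    - {"delta_pos": [-35,0,0],"yaw": 0,"hand": 0}

```text
clock: 9.25
eef_pos: [490.6, -109.6, 240.5]
eef_rot: [3.141, -0.002, -0.128]
wrist_force: [1.2, 0.6, 0.2]
finger_gap: 1.1
```

Request:
drive_tool:
  steps:
    - {"delta_pos": [0,0,0],"yaw": 0,"hand": 0}
    - {"delta_pos": [0,0,0],"yaw": 0,"hand": 0}
    - {"delta_pos": [0,0,0],"yaw": 0,"hand": 0}

```text
clock: 9.5
eef_pos: [492.6, -109.7, 239.3]
eef_rot: [3.141, -0.001, -0.128]
wrist_force: [0.1, 0.1, -0.8]
finger_gap: 0.2
```

```bash
python3 - <<'E'
from h import *
c=manip.camera("wrist");cv2.imwrite("pics/w11.png",c["frame"][:,:,::-1])
c=manip.camera("scene");cv2.imwrite("pics/s11.png",c["frame"][:,:,::-1])
s=manip.read_state();print(s["clock"],s["eef_pos"],s["wrist_force"],abs(s["qd"]).max())
E
```

```text
9.6 [ 492.89322396 -109.61130026  238.71359933] [0.09836225 0.06165848 0.39130804] 0.006286351866349548
```

View pics/w11.png

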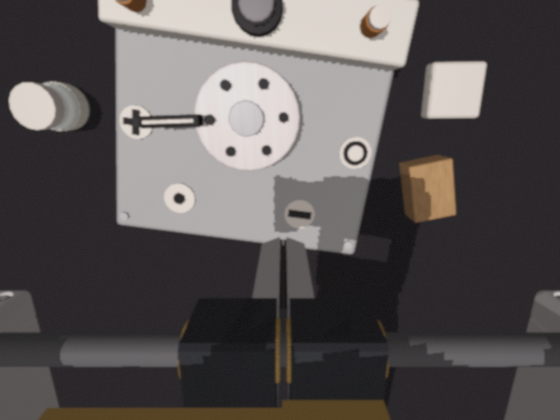

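View pics/s11.png

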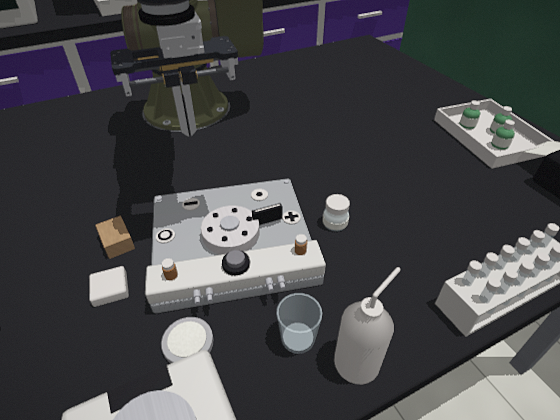

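The tab still points at the cross: its line runs from (200,121) to (142,122), with the cross at (136,122). The button is up, the loose things are where they were, and the arm is clear and at rest. One last numeric check, then hand in.

```bash
python3 - <<'E'
from h import *
c=manip.camera("wrist"); evalw(c,(142,122),(194,121),(136,122),(246,118.5))
b=dep(manip.camera("scene"),235,257);print("button",b.round(1))
manip.sign_off()
E
```

```text
tip [579.7  16.5  75. ] inner [574.2 -34.3  75. ] cross [581.3  40.1  35. ] cap [569.9 -84.3  66. ]
target 1.4797 angle line 1.462 cap-tip 1.474 y-miss mm -0.7 line miss -2.2
button [ 667.8 -107.4   80. ]
the job is handed in; nothing more can be done
```

I pushed the turret's tab round clockwise with the closed fingertips to the cross disc, pressed the button to its bottom stop, let it go, and handed the job in at about 9.7 s.

- **Tab:** the last wrist image puts its line 1–2 mm from the centre of the cross disc (limit 10 mm). I took two estimates, which gave -0.7 and -2.2 mm.
- **Turret force:** the wrist force readings taken at the ends of the moves while pushing stayed below about 4 N.
- **Button press:** the TCP (tool centre point) was stopped at z = 93.2 mm, against an expected contact height of 99 mm. The force jumped from about 4 to 12 N there.
- **Button release:** the final scene picture shows it up again. Its top read about 80 mm, against about 82 mm before the press. The two readings came from different cameras and the calibration is only good to about 2 mm, so this does not show that it is still partly down.
- **Loose things:** I compared the last scene picture with the first by eye and nothing appears to have moved. I did not measure the distances.
- **Robot:** at hand-in it was clear of everything and still.

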